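# Unlock and raise the tempering machine's service hatch

### The job

The fan filter of the chocolate tempering machine is due for cleaning. Take the red-gripped panel key out of the tool block, push it fully home in the lock of the white hatch on the machine's sloping front, turn it a quarter turn clockwise to its stop to withdraw the hidden bolt, then draw the hatch up as far as it will open; the key serves as its handle. Leave the hatch standing open with the key still in the lock, and do not disturb the chocolate chair, the spatula or the mixing bowl.

Things in the scene. Friction and masses are not known exactly. Their poses are not given: they have to be found in the camera images.
- key: Panel key, 89 mm long, 0.12 kg, loose, upright in the tool block at the start. Origin: middle of the underside of its steel collar (32 mm wide, 5 mm thick). z runs up to the red grip (40 mm wide along x, 12 mm thick along y, from 25 to 61 mm above the origin); a 14 mm round neck joins grip and collar. It is the same after a half turn about z.
- key_tip (a point): Tip of the key, 28 mm below its origin, axes as the key. Below the collar a 10 mm round shank carries two opposite flat bits (22 mm over both along x, 6 mm thick along y) that reach from 7 to 28 mm below the origin; their last 4.5 mm taper to 18 x 3 mm.
- tool_block: Wooden block, 190 x 70 x 48 mm high, fixed, left or right of the machine. Origin: centre of its underside, x along its length. The key stands in a round hole (24 mm wide, 38 mm deep) at x = -60 mm, its collar on the block's top; the key may be turned up to 0.8 rad from the block. Three tool handles stand at x = 30 to 72 mm, up to 123 mm above the bench.
- machine: Stainless tempering machine, fixed, 360 mm deep (x), 300 mm wide (y), deck 165 mm high, lidded bowl on the deck up to 236 mm high. Origin: centre of its underside, x to its back. Its front faces the robot and slopes at 30 degrees to the horizontal, from 65 mm high at the front edge up to the deck.
- keyhole (a point): Mouth of the keyhole, mid bright dark-rimmed escutcheon (44 x 44 mm, 4 mm proud of the hatch, 8 mm thick); rides with the hatch. z points straight out (30 degrees off vertical when shut), x up the slope. Slot 25 mm along x by 8.6 mm along y, 13 mm square in the middle. Key home: bits along x, either way round, pushed along -z until its collar meets the plate; its origin is then at this point.
- lock (a joint): Angle of the lock's rotor behind the plate, rad: 0 to 0.05 at the start (locked), 1.57 at its stop; grows as the key turns clockwise seen from outside (negatively about the keyhole's z). Friction 0.12 N m, no spring; the key has about 0.13 rad of play in it. The key can turn only when fully home; once turned it is caught behind the plate and can pull the hatch. The bolt lets go by 1.2.
- hinge (a point): Middle of the hatch's hinge line, which runs along this point's y axis, fixed on the machine at the hatch's upper edge, 156 mm above the bench; its axes are the machine's. The keyhole's mouth lies 130 mm from it down the hatch and 4 mm outside the panel.
- hatch (a joint): Opening angle of the white hatch (220 x 164 mm, 0.35 kg), rad: 0 shut, flush with the slope; grows as its lower edge swings up about the hinge's +y, to a stop at 0.85. Its stiff hinge holds it wherever it is left; drawing it up at the key takes about 12 N.
- chair: Bystander: miniature chocolate chair, brown, 50 x 50 mm, 90 mm high, 60 g, loose, fragile. Origin: centre of its underside, z up.
- spatula: Bystander: flat steel spatula with a black handle, 240 mm long, lying loose on the bench along its x axis.
- bowl: Bystander: steel mixing bowl, 130 mm wide, 65 mm high, loose, on the other side of the machine from the tool block. Origin: centre of its underside.
Things that resemble listed ones, but are neither listed nor needed, are in the scene too. There is more than one size of the key; the job needs the middle-sized.

How it is judged:
On the way, in this order (a step that is already met when the one before it is completed fails the run):
1. the key stands fully home in the lock, not yet turned (z of key in the frame of keyhole below 0.0025 m and distance between key and keyhole below 0.005 m and angle between the z axis of key and the z axis of keyhole, either way round below 0.12 rad and value of joint lock below 0.4 rad and value of joint hatch below 0.1 rad), for 0.1 s.
2. the key has turned the lock to its stop, the hatch still down (value of joint lock above 1.25 rad and value of joint hatch below 0.15 rad and distance between key and keyhole below 0.008 m), for 0.1 s.
At the end, for the whole second after the job is handed in: The hatch stands still at more than 0.72 rad (41 degrees) of its 0.85 rad opening; the lock is still turned past 1.2 rad; the key is still in the lock, its origin within 10 mm of the keyhole's mouth and its axis within 0.25 rad of square (value of joint hatch above 0.72 rad and value of joint lock above 1.2 rad and distance between key and keyhole below 0.01 m and angle between the z axis of key and the z axis of keyhole, either way round below 0.25 rad and linear speed of key below 0.03 m/s and velocity of joint hatch between -0.05 and 0.05 rad/s); the robot touches nothing.
It fails at once if the chocolate chair is knocked over or shifted by more than 20 mm (distance of chair from where it was at the start of the episode above 0.02 m or angle between chair's own z axis and vertical above 0.3 rad).
It fails at once if the spatula is shifted by more than 30 mm (distance of spatula from where it was at the start of the episode above 0.03 m).
It fails at once if the mixing bowl is shifted by more than 30 mm (distance of bowl from where it was at the start of the episode above 0.03 m).
It also fails if it takes over 59 s, if anything falls off the work surface, if the arm or the gripper's body presses on something with over 40 N, if the wrist force passes 120 N, or if a joint passes its speed limit or range.

### The arm

A 6-joint arm with a two-finger parallel gripper is mounted at the origin on the work surface. World frame = base frame: x ahead of the robot, y to its left, z up, the work surface at z = 0. Lengths are in m, angles in rad, forces in N, time in s.
With the tool pointing down it reaches from about 0.325 to 0.775 m from the base axis. Payload 5.5 kg.
Tool frame: the origin (TCP) lies between the finger pads; the fingertips stand 8 mm ahead of it and the grasp point (between the pads) lies 11 mm behind it (tcp_to_tips is the distance from the TCP to the fingertips, in m); z points along the fingers, y is the direction in which the jaws open and shut (so a half turn about z gives the same grasp; the last joint's range is limited). The gripper opens to 88 mm and grips with 3 to 60 N. Pads are 20 mm wide; open, the fingers measure 115 mm over their backs; the gripper's body (75 mm by 178 mm) begins 61 mm behind the grasp point.
Start: joints at [-1.174, 0.091, 1.231, -0, 1.82, -0.057], TCP at [0.263, -0.539, 0.231] pointing down, gripper open.
Joint ranges: [-2.87, 2.87], [-0.86, 2.18], [0.17, 2.46], [-1.51, 4.65], [0.06, 2.69], [-2.65, 2.65]. Speed limits (rad/s): [2.57, 2.57, 3.01, 3.14, 3.14, 3.14].

### API

Orientations are given as a unit quaternion [w, x, y, z].
In Python, from bench import * gives the robot as it stands. Calls block until the motion is done:
- move_to(position, orientation): joint-space move of the TCP to a pose.
- move_l(position, speed=0.15, orientation=None): straight line of the TCP; orientation=None keeps the orientation; speed is the mean speed in m/s.
- movej(angles): joint-space move.
- gripper_open() and close(): open the fingers fully, or close them until they stop; the grip force is fixed at half the most.
- hold(seconds).
- inverse_kinematics(position, orientation): joint angles nearest the present ones, or None.
- state(): the state.
- get_image(name): name is "side" or "top" or "wrist"; returns a dict with "frame" (420x560x3 uint8, blue, green, red), "depth" (420x560 float32, m along the optical axis (not along the pixel's ray), 0 where there is no reading), "camera_matrix" (3x3 intrinsics, pixels), "k1" (the pictures are not rectified: a ray, as slopes to the right and down, at radius r is drawn at 1 + k1 r^2 times it, then the intrinsics apply), "view" (4x4, takes a point from world to camera coordinates). Camera axes: x right, y up, looking along -z (the intrinsics and any distortion apply to the point x, -y, -z); pixel columns grow to the right and rows downward; lengths in m; the calibration is good to about 2 mm. A picture is of the moment at which its call begins.
A pose or a line that the arm cannot do raises IKError and nothing moves.
- job_done(): hands the job in, once; it reports no verdict.
The state is a dict: "time": time; "joint_pos": joint angles; "dq": joint speeds; "joint_torque": joint torques, N m; "ee_pos": TCP position; "ee_rot": TCP orientation; "ft_force": force on the tool from outside, world axes, zero at the start; "moment": the same for the moment, N m; "finger_gap": finger opening in m.
Only numpy, scipy, OpenCV 4.12 (cv2) and the standard library are available. Lean on these libraries where they do the work, as an engineer would, in place of code of your own. Each camera call takes 0.05 s, during which the arm holds its last target.

## Working session

There is one attempt and no reset: what is moved stays moved. The work goes in short steps, each a Python script; the robot and the scene stay as the last script left them, time stands still between calls to the robot, and variables do not carry over. Pictures are saved under pics/ and viewed, and the job is handed in when it is done.

```bash
ls; mkdir -p pics
python3 - <<'E'
from bench import *
import cv2,numpy as np
for n in("side","top","wrist"):
    g=get_image(n);cv2.imwrite(f"pics/{n}0.png",g["frame"]);np.savez(f"{n}0.npz",**g)
    print(n,g["camera_matrix"].tolist(),g["k1"],np.round(np.array(g["view"]),3).tolist())
print(state())
E
```

```text
pics
side [[515.245288872888, 0.0, 280.4221467931199], [0.0, 515.245288872888, 212.02018286204884], [0.0, 0.0, 1.0]] -0.06054613031128515 [[-0.973, -0.229, -0.02, 0.513], [0.131, -0.625, 0.769, -0.197], [-0.188, 0.746, 0.638, -1.127], [0.0, 0.0, 0.0, 1.0]]
top [[451.78928778630967, 0.0, 279.630596224129], [0.0, 451.78928778630967, 206.63335192047137], [0.0, 0.0, 1.0]] -0.0726751834246589 [[0.019, -1.0, -0.021, -0.047], [0.998, 0.018, 0.055, -0.542], [-0.055, -0.022, 0.998, -1.119], [0.0, 0.0, 0.0, 1.0]]
wrist [[326.0309897860456, 0.0, 274.6845099371106], [0.0, 326.0309897860456, 211.74861600435005], [0.0, 0.0, 1.0]] -0.06475427567401555 [[0.439, -0.899, -0.003, -0.598], [0.872, 0.426, -0.241, 0.031], [0.218, 0.103, 0.971, -0.39], [0.0, 0.0, 0.0, 1.0]]
{'time': 0.15, 'joint_pos': array([-1.17369717e+00,  9.17147501e-02,  1.23160927e+00,  1.04611387e-05,
        1.81980222e+00, -5.66905112e-02]), 'dq': array([ 5.10822767e-04, -2.18849276e-03, -2.08955769e-03,  4.55104027e-04,
        4.89109553e-05, -3.38455918e-04]), 'joint_torque': array([ 4.33869661e-05, -4.47044492e+01, -4.06908238e+01,  6.98456517e-02,
        2.74892512e-02, -1.52037901e-04]), 'ee_pos': array([ 0.26294915, -0.53907572,  0.22974935]), 'ee_rot': array([-7.56570553e-04,  9.74369032e-01,  2.24954219e-01, -1.24885069e-04]), 'ft_force': array([-0.74952627, -0.28379812,  0.33472912]), 'moment': array([-0.0023099 ,  0.0181011 , -0.04612746]), 'finger_gap': 0.08790449750143582}
```

View pics/side0.png

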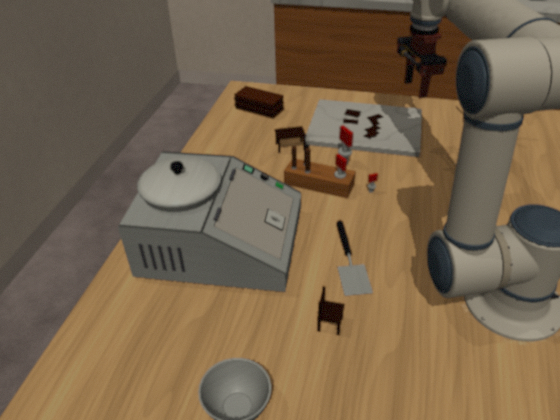

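View pics/top0.png

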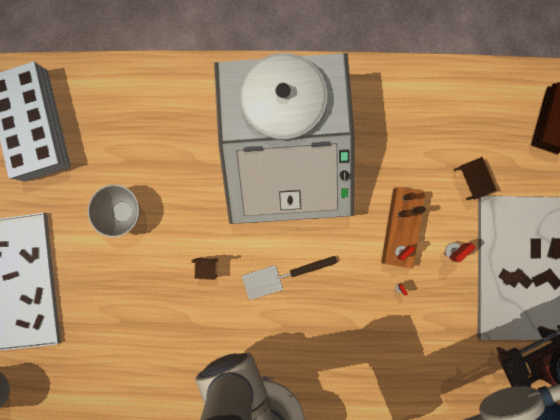

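View pics/wrist0.png

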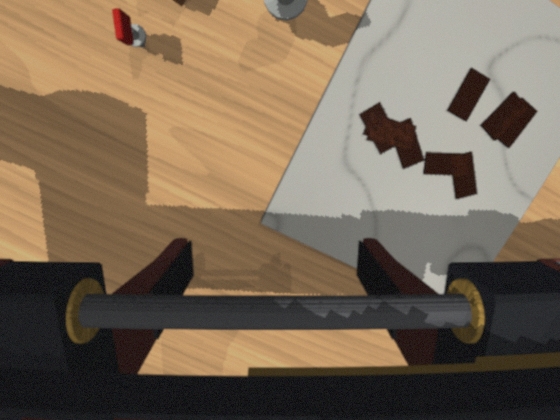

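Top view: machine with the escutcheon at (290,200), tool block at about (405,228) with the middle key at (405,253). The large key is at (460,250) and the small one at (402,289). The chair is at (205,268), the spatula at (290,275) and the bowl at (114,210).

```bash
cat > h.py <<'E'
import numpy as np,cv2
def rays(g,uv):
    uv=np.asarray(uv,float).reshape(-1,1,2)
    n=cv2.undistortPoints(uv,np.array(g["camera_matrix"]),np.array([float(g["k1"]),0,0,0,0])).reshape(-1,2)
    return np.c_[n[:,0],-n[:,1],-np.ones(len(n))]
def toworld(g,pc):
    V=np.array(g["view"]);return (pc-V[:3,3])@V[:3,:3]
def cloud(g):
    d=np.array(g["depth"]);h,w=d.shape
    u,v=np.meshgrid(np.arange(w),np.arange(h))
    r=rays(g,np.c_[u.ravel(),v.ravel()])*d.reshape(-1,1)
    return toworld(g,r).reshape(h,w,3)
def pixplane(g,uv,z):
    r=rays(g,uv);o=toworld(g,np.zeros((1,3)));p=toworld(g,r)-o
    return o+p*((z-o[:,2])/p[:,2])[:,None]
def proj(g,P):
    V=np.array(g["view"]);pc=np.asarray(P).reshape(-1,3)@V[:3,:3].T+V[:3,3]
    q=pc*[1,-1,-1]
    return cv2.projectPoints(q,np.zeros(3),np.zeros(3),np.array(g["camera_matrix"]),np.array([float(g["k1"]),0,0,0,0]))[0].reshape(-1,2)
E
python3 - <<'E'
from h import *
for n,pts in (("top",[(290,200),(283,201),(297,201),(405,253),(399,255),(390,267),(414,269),(397,187),(425,190),(239,217),(352,213),(250,150),(325,146),(218,140),(350,135),(412,196),(205,268),(240,170),(335,170)]),("side",[(275,218),(341,163),(343,170),(340,158),(320,180)])):
    g=dict(np.load(n+"0.npz"));c=cloud(g)
    for p in pts: print(n,p,np.round(c[p[1],p[0]],4))
g=dict(np.load("side0.npz"));c=cloud(g);f=g["frame"].astype(int)
m=(f[...,2]>120)&(f[...,1]<70)&(f[...,0]<70)&(c[...,0]>.3)
n,l,s,ce=cv2.connectedComponentsWithStats(m.astype(np.uint8))
for i in range(1,n):
    if s[i,4]>8: print(ce[i],s[i,4],np.median(c[l==i],0))
g=dict(np.load("top0.npz"));c=cloud(g);f=g["frame"].astype(int)
m=(f[...,2]>120)&(f[...,1]<70)&(f[...,0]<70)
n,l,s,ce=cv2.connectedComponentsWithStats(m.astype(np.uint8))
for i in range(1,n):
    if s[i,4]>8: print(ce[i],s[i,4],np.median(c[l==i],0))
E
```

```text
top (290, 200) [ 0.5565 -0.063   0.0675]
top (283, 201) [ 0.5519 -0.0467  0.0947]
top (297, 201) [ 0.5528 -0.0794  0.0909]
top (405, 253) [ 0.4365 -0.3293  0.1054]
top (399, 255) [ 0.431  -0.319   0.0908]
top (390, 267) [ 3.961e-01 -3.185e-01 -1.000e-04]
top (414, 269) [ 0.3922 -0.379   0.0018]
top (397, 187) [ 0.5945 -0.3242  0.0456]
top (425, 190) [ 0.593  -0.4072 -0.0012]
top (239, 217) [0.5135 0.0581 0.0704]
top (352, 213) [ 0.5279 -0.2113  0.0688]
top (250, 150) [0.6588 0.0271 0.162 ]
top (325, 146) [ 0.6718 -0.1384  0.154 ]
top (218, 140) [0.6799 0.0984 0.164 ]
top (350, 135) [ 0.6954 -0.1925  0.1632]
top (412, 196) [ 0.5669 -0.3411  0.1193]
top (205, 268) [0.3883 0.141  0.0471]
top (240, 170) [0.6177 0.0512 0.1349]
top (335, 170) [ 0.6228 -0.1642  0.1236]
side (275, 218) [ 0.5539 -0.065   0.0912]
side (341, 163) [ 0.433  -0.3212  0.0939]
side (343, 170) [ 0.4255 -0.3132  0.0774]
side (340, 158) [ 0.4374 -0.3293  0.1041]
side (320, 180) [ 0.4858 -0.3032  0.0422]
[346.40625 129.53125] 32 [ 0.43749016 -0.45662299  0.11845321]
[340.54166667 156.83333333] 24 [ 0.43655002 -0.33109091  0.1077661 ]
[373.26666667 174.06666667] 15 [ 0.34515623 -0.33478832  0.06110871]
[465.23972603 252.14383562] 146 [ 0.44129092 -0.46446554  0.11937026]
[406.97849462 252.89247312] 93 [ 0.43671843 -0.33296253  0.10918945]
[402.97619048 289.33333333] 42 [ 0.34761984 -0.33703702  0.06179081]
```

```bash
cat >> h.py <<'E'
from scipy.spatial.transform import Rotation as R
def q2m(q): return R.from_quat([q[1],q[2],q[3],q[0]]).as_matrix()
def m2q(m): q=R.from_matrix(m).as_quat(); return [q[3],q[0],q[1],q[2]]
def frame(z,y):
    z=np.array(z,float)/np.linalg.norm(z);y=np.array(y,float);y=y-z*(y@z);y/=np.linalg.norm(y)
    return np.c_[np.cross(y,z),y,z]
E
python3 - <<'E'
from h import *; from bench import *
s=state();g=dict(np.load("wrist0.npz"))
Rt=q2m(s["ee_rot"]);V=g["view"]
o=toworld(g,np.zeros((1,3)))[0]
print("cam in tool",Rt.T@(o-s["ee_pos"]), "axis",Rt.T@(V[:3,:3].T@[0,0,-1.]),"up",Rt.T@V[:3,:3].T@[0,1.,0])
print(Rt)
# candidate looks and IK tests
for a in (-.53,-.53+np.pi):
  yd=[.85*np.cos(a*0),.5,0]
  for sg in(1,-1):
    M=frame([0,0,-1],np.array([.86,.5,0])*sg)
    q=inverse_kinematics([.437,-.332,.16],m2q(M));print(sg,q)
for sg in(1,-1):
    M=frame([.5,0,-.866],[0,sg,0])
    print('lock',sg,inverse_kinematics([.552-.02,-.063,.18],m2q(M)))
    M=frame([.5,0,-.866],[.866*sg,0,.5*sg])
    print('turned',sg,inverse_kinematics([.552-.02,-.063,.12],m2q(M)))
    M=frame([-.32,0,-.947],[.947*sg,0,-.32*sg])
    print('open',sg,inverse_kinematics([.562,-.063,.24],m2q(M)))
E
```

```text
cam in tool [ 0.06433717 -0.00056856 -0.15403597] axis [-0.24087117 -0.00127313  0.97055626] up [ 9.70557066e-01 -5.68673561e-04  2.40870626e-01]
[[ 8.98791167e-01  4.38376661e-01 -5.83755764e-04]
 [ 4.38377039e-01 -8.98790054e-01  1.41817099e-03]
 [ 9.70191881e-05 -1.53054468e-03 -9.99998824e-01]]
1 [-7.11688227e-01 -4.93904113e-02  1.49781575e+00 -4.44089210e-16
  1.69316732e+00 -1.23831550e+00]
-1 [-7.11688227e-01 -4.93904113e-02  1.49781575e+00 -4.44089210e-16
  1.69316732e+00  1.90327716e+00]
1 [-7.11688227e-01 -4.93904113e-02  1.49781575e+00 -4.44089210e-16
  1.69316732e+00 -1.23831550e+00]
-1 [-7.11688227e-01 -4.93904113e-02  1.49781575e+00 -4.44089210e-16
  1.69316732e+00  1.90327716e+00]
lock 1 [-0.26545634 -0.57177987  1.96183009  0.13885264  1.24616602 -1.84657725]
turned 1 [-0.26545634 -0.56279815  2.06203795  0.14500406  1.13807168 -0.29239563]
open 1 [-0.14402719  0.2960747   1.0149757  -0.05502259  2.1525664  -0.16680056]
lock -1 [-0.26545634 -0.57177987  1.96183009  0.13885264  1.24616602  1.2950154 ]
turned -1 None
open -1 None
```

Run:
```python
from h import *; from bench import *
M=frame([0,0,-1],[.86,.5,0])
move_to([.437,-.332,.19],m2q(M))
g=get_image("wrist");cv2.imwrite("pics/wrist1.png",g["frame"]);np.savez("wrist1.npz",**g)
s=state();print(s["time"],s["ee_pos"])
c=cloud(g);f=g["frame"].astype(int)
m=(f[...,2]>110)&(f[...,1]<80)&(f[...,0]<80)
n,l,st,ce=cv2.connectedComponentsWithStats(m.astype(np.uint8))
for i in range(1,n):
    if st[i,4]>60: print(ce[i],st[i],np.median(c[l==i],0))
```

```text
1.2917 [ 0.43661265 -0.3328216   0.19017077]
[183.39802632 158.44736842] [168 153  31  11 304] [ 0.34558518 -0.33487619  0.06204213]
[275.23653088 219.49014455] [262 194  27  52 761] [ 0.43527582 -0.33135395  0.10870289]
```

View pics/wrist1.png

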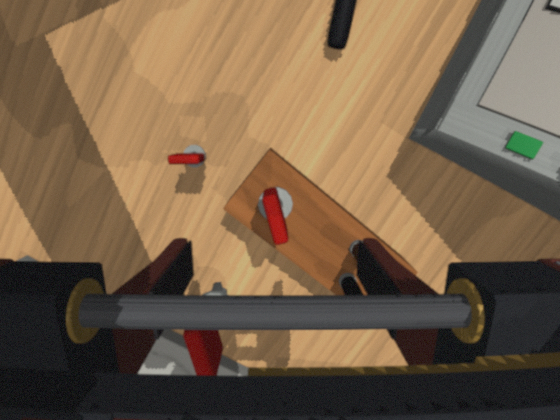

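Wrist view: the key's red grip runs from (270,190) to (282,243), with its collar at (275,204) on the block. The jaws are roughly aligned and need a few degrees of yaw.

Run:
```python
from h import *
g=dict(np.load("wrist1.npz"));c=cloud(g);f=g["frame"].astype(int)
m=(f[...,2]>90)&(f[...,1]<80)&(f[...,0]<80)
n,l,st,ce=cv2.connectedComponentsWithStats(m.astype(np.uint8))
i=[i for i in range(1,n) if np.hypot(*(ce[i]-[275,219]))<15 and st[i,4]>200][0]
P=c[l==i]; print("z pct",np.percentile(P[:,2],[0,5,25,50,75,95,100]))
T=P[P[:,2]>.106][:,:2].astype(np.float32)
r=cv2.minAreaRect(T);b=cv2.boxPoints(r);print(len(T),"rect",r)
ctr=np.array(r[0])
e=b[1]-b[0] if np.linalg.norm(b[1]-b[0])>np.linalg.norm(b[2]-b[1]) else b[2]-b[1]
print("yaw key x",np.arctan2(e[1],e[0])%np.pi, "tool x now",np.arctan2(-.86,.5)%np.pi, "mean",T.mean(0))
mu=T.mean(0);w,v=np.linalg.eigh(np.cov((T-mu).T));print("pca",np.arctan2(v[1,1],v[0,1])%np.pi)
# collar: gray at z ~ .053
q=(abs(c[...,2]-.053)<.0025)&(np.hypot(c[...,0]-ctr[0],c[...,1]-ctr[1])<.03)&(f.max(2)-f.min(2)<40)
print("collar",q.sum(),c[q].mean(0),c[q].min(0),c[q].max(0))
vis=cv2.resize(g["frame"][140:260,200:350],None,fx=5,fy=5,interpolation=cv2.INTER_NEAREST);cv2.imwrite("pics/w1c.png",vis)
```

```text
z pct [0.04607697 0.04726239 0.04864577 0.10732759 0.10878101 0.10978988
 0.34426142]
778 rect ((0.421716570854187, -0.3137526512145996), (0.015281818807125092, 0.08409802615642548), 37.18655776977539)
yaw key x 2.2198243 tool x now 2.097423598228647 mean [ 0.43450397 -0.33060235]
pca 2.289994084169718
collar 273 [ 0.43614026 -0.32611978  0.05296108] [ 0.41968014 -0.34321114  0.0507163 ] [ 0.44903221 -0.31585806  0.05482379]
```

View pics/w1c.png

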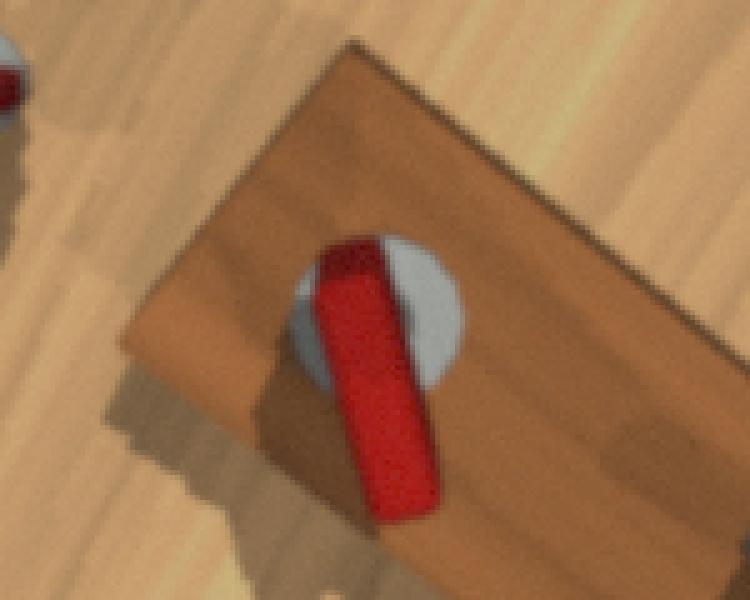

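```bash
cat >> h.py <<'E'
def keytop(g,z,near,Rth=150):
    f=g["frame"].astype(int);m=(f[...,2]>Rth)&(f[...,1]<80)&(f[...,0]<80)
    n,l,st,ce=cv2.connectedComponentsWithStats(m.astype(np.uint8))
    i=min([i for i in range(1,n) if st[i,4]>150],key=lambda i:np.hypot(*(ce[i]-near)))
    v,u=np.where(l==i);P=pixplane(g,np.c_[u,v],z)[:,:2]
    mu=P.mean(0);w,V=np.linalg.eigh(np.cov((P-mu).T));r=cv2.minAreaRect(P.astype(np.float32))
    return mu,np.arctan2(V[1,1],V[0,1])%np.pi,r,np.sqrt(12*w),len(u)
E
python3 - <<'E'
from h import *
g=dict(np.load("wrist1.npz"));
for t in(140,155,170):print(keytop(g,.109,[275,219],t))
# collar edge points from crop: left(290,318) right(465,318) top(385,235) bottom-right (425,388) lowerleft(335,392)
e=np.array([(290,318),(465,318),(388,234),(450,365),(425,390),(312,372),(335,392),(303,280)])/5+[200,140]-.4
p=pixplane(g,e,.053)[:,:2]
A=np.c_[2*p,np.ones(len(p))];s=np.linalg.lstsq(A,(p**2).sum(1),rcond=None)[0];print("collar",s[:2],np.sqrt(s[2]+s[:2]@s[:2]))
E
```

```text
(array([ 0.43544746, -0.33125659]), np.float64(2.357879327107896), ((0.4353732168674469, -0.33123475313186646), (0.009331158362329006, 0.03791413456201553), 45.090736389160156), array([0.00881231, 0.03713348]), 567)
(array([ 0.43967379, -0.33553681]), np.float64(2.3626049326007266), ((0.43892139196395874, -0.3347303569316864), (0.007612146437168121, 0.025985650718212128), 44.874847412109375), array([0.00748037, 0.02362956]), 298)Traceback (most recent call last):
  File "<stdin>", line 3, in <module>
  File "h.py", line 29, in keytop
    i=min([i for i in range(1,n) if st[i,4]>150],key=lambda i:np.hypot(*(ce[i]-near)))
ValueError: min() iterable argument is empty
```

Run:
```python
from h import *
g=dict(np.load("wrist1.npz"));
for t in(105,120,130):print(keytop(g,.109,[275,219],t))
e=np.array([(290,318),(465,318),(388,234),(450,365),(425,390),(312,372),(335,392),(303,280)])/5+[200,140]-.4
p=pixplane(g,e,.053)[:,:2]
A=np.c_[2*p,np.ones(len(p))];s=np.linalg.lstsq(A,(p**2).sum(1),rcond=None)[0];print("collar",s[:2],np.sqrt(s[2]+s[:2]@s[:2]))
```

```text
(array([ 0.43544546, -0.33117984]), np.float64(2.3625490515300713), ((0.4359756410121918, -0.33099138736724854), (0.013060481287539005, 0.04132360219955444), 44.7523307800293), array([0.01189623, 0.03911944]), 802)
(array([ 0.43550764, -0.33130839]), np.float64(2.364165431566029), ((0.43576580286026, -0.330850213766098), (0.012136666104197502, 0.039090827107429504), 45.913795471191406), array([0.01058666, 0.03868834]), 706)
(array([ 0.43555268, -0.33135375]), np.float64(2.358936597821427), ((0.4354354441165924, -0.3315024673938751), (0.010249621234834194, 0.03868705406785011), 46.502906799316406), array([0.00975429, 0.03838371]), 648)
collar [ 0.43552465 -0.33121436] 0.01584902624238732
```

Key at (0.4355, -0.3312), long axis yaw 2.36. The collar and grip-top fits agree. Now a look at the lock.

Run:
```python
from h import *; from bench import *
yw=.054;Rz=R.from_euler('z',yw).as_matrix()
M=frame(Rz@[.5,0,-.866],Rz@[0,1,0])
k=np.array([.554,-.064,.092]);p=k-M[:,2]*.08
move_to(p.tolist(),m2q(M))
g=get_image("wrist");cv2.imwrite("pics/wrist2.png",g["frame"]);np.savez("wrist2.npz",**g)
s=state();print(s["time"],s["ee_pos"],s["joint_pos"])
f=g["frame"];pk=proj(g,k)[0];print(pk)
u,v=int(pk[0]),int(pk[1])
cv2.imwrite("pics/w2c.png",cv2.resize(f[max(v-60,0):v+60,u-75:u+75],None,fx=5,fy=5,interpolation=cv2.INTER_NEAREST));print("crop",u-75,max(v-60,0))
```

```text
2.4167 [ 0.51440221 -0.06739097  0.16204657] [-0.31447657 -0.61926084  2.02353746  0.18965508  1.24807693 -1.95207218]
[275.84957042 221.41542071]
crop 200 161
```

View pics/wrist2.png

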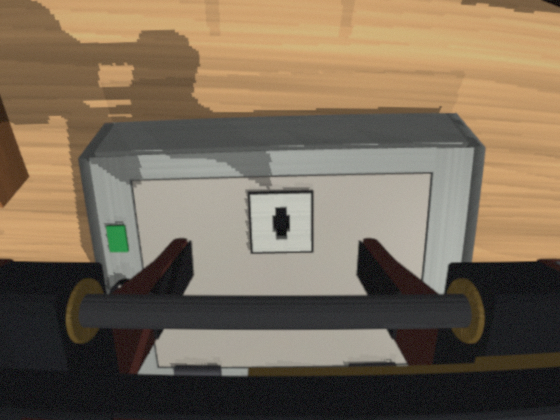

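View pics/w2c.png

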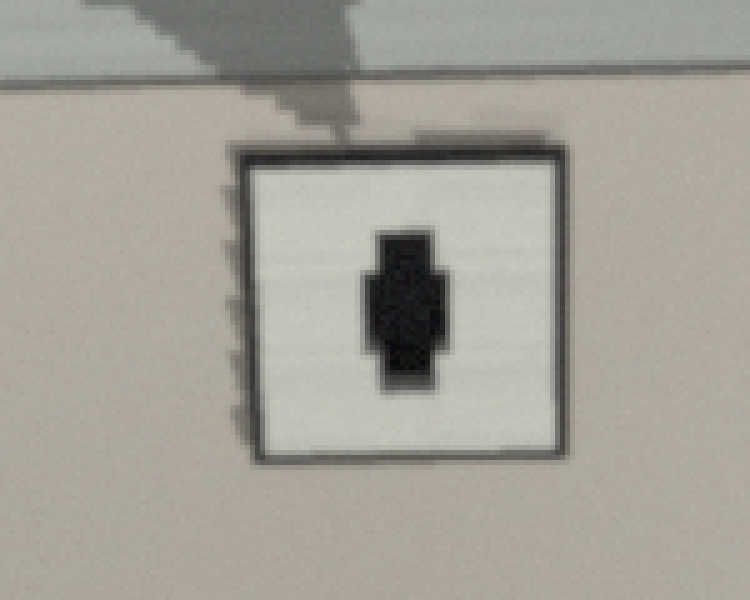

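Crop: the slot is centred at about (407,311), which is full-image (281,223). The plate is nearly square-on, rotated about 1.5°.

Run:
```python
from h import *
g=dict(np.load("wrist2.npz"));c=cloud(g);f=g["frame"].astype(int)
def fit(m):
    P=c[m];P=P[np.isfinite(P).all(1)];
    for _ in range(3):
        mu=P.mean(0);n=np.linalg.svd(P-mu,full_matrices=False)[2][2];n*=np.sign(n[2]);r=(P-mu)@n;P=P[abs(r)<max(2*r.std(),.0005)]
    return mu,n,r.std(),len(P)
H=np.zeros(f.shape[:2],bool);H[185:345,150:425]=1
H[185:262,240:320]=0;H[230:370,150:200]=0;H[230:370,355:]=0;H[290:330]=0
mu,n,sd,N=fit(H);print("panel",mu,n,sd,N,"tilt",np.degrees(np.arccos(n[2])),"yaw",np.arctan2(-n[1],-n[0]))
Pm=np.zeros_like(H);Pm[196:250,253:310]=1;Pm[200:245,268:295]=0
mp,npl,sp,Np=fit(Pm);print("plate",mp,npl,sp,Np,"above",(mp-mu)@n)
def onplane(uv,m,n):
    r=rays(g,uv);o=toworld(g,np.zeros((1,3)));d=toworld(g,r)-o
    return o+d*(((m-o)@n)/(d@n))[:,None]
S=(f.max(2)<60)
l=cv2.connectedComponents(S[200:245,262:300].astype(np.uint8))[1]
v,u=np.where(S[205:240,268:294]);uv=np.c_[u+268,v+205]
Q=onplane(uv,mp,n);print("slot mean",Q.mean(0),len(Q))
# rim corners (outer): crop (238,148)?,(566,147),(566,457),(256,460)
cr=np.array([(245,152),(562,150),(562,456),(258,459)])/5+[200,161]-.4
C=onplane(cr,mp,n);print(C,C.mean(0));print([np.linalg.norm(C[i]-C[i-1]) for i in range(4)])
sl=np.array([(378,232),(433,232),(436,392),(382,392),(363,312),(450,310)])/5+[200,161]-.4
Sx=onplane(sl,mp,n);print("slotcorner centre",Sx[:4].mean(0),Sx[4:].mean(0));
for a,b in((0,3),(1,2)):
    d=Sx[a]-Sx[b];print("slot dir",d,np.linalg.norm(d))
# hatch edges line: bottom edge of hatch pixels 
hb=onplane([(135,179),(430,172)],mu,n);d=hb[0]-hb[1];print("hatch lower edge",hb,"yaw",np.arctan2(d[0],-d[1]))
hs=onplane([(430,172),(408,350)],mu,n);print(hs)
```

```text
panel [ 0.57254911 -0.05772323  0.10209239] [-0.49926272 -0.04360189  0.86535289] 0.0005623735855636975 16369 tilt 30.076975393667492 yaw 0.0871115444018258
plate [ 0.55243461 -0.06039595  0.09499368] [-0.49864402 -0.04131075  0.8658219 ] 0.000578837618091077 1720 above 0.004016066269396388
slot mean [ 0.55164162 -0.06037679  0.09453713] 336
[[ 0.53310899 -0.08486654  0.08261085]
 [ 0.52997457 -0.03912991  0.08310695]
 [ 0.57052163 -0.03573269  0.10667163]
 [ 0.57395242 -0.08172913  0.10633342]] [ 0.55188941 -0.06036457  0.09468071]
[np.float64(0.047336974509160135), np.float64(0.045846592016061075), np.float64(0.04702020201513368), np.float64(0.04612545427715085)]
slotcorner centre [ 0.55255206 -0.06022998  0.0950698 ] [ 0.55229195 -0.06036238  0.09491307]
slot dir [-0.02127139 -0.00169873 -0.01235805] 0.024659259357767967
slot dir [-0.02125755 -0.00175241 -0.01235277] 0.02464843246932915
hatch lower edge [[ 0.53309364 -0.16992013  0.0736755 ]
 [ 0.515068    0.04677083  0.07419391]] yaw 0.0829948525434594
[[0.515068   0.04677083 0.07419391]
 [0.64578442 0.05345037 0.1499469 ]]
```

Run:
```python
from h import *; from bench import *
a=2.361
M=frame([0,0,-1],[np.sin(a),-np.cos(a),0])
k=np.array([.4355,-.3312,.048])
move_to((k+[0,0,.15]).tolist(),m2q(M))
print(state()["joint_pos"])
move_l((k+[0,0,.034]).tolist(),speed=.1)
s=state();print(s["ee_pos"],s["ft_force"]);f0=s["ft_force"]
close();hold(.2)
s=state();print(s["finger_gap"],s["ft_force"],s["ee_pos"])
move_l((k+[0,0,.16]).tolist(),speed=.15)
s=state();print(s["finger_gap"],s["ft_force"],s["time"])
g=get_image("wrist");cv2.imwrite("pics/wrist3.png",g["frame"]);np.savez("wrist3.npz",**g)
```

```text
[-7.11921165e-01 -5.57137798e-02  1.43729148e+00  8.07678533e-04
  1.75999069e+00 -1.50302929e+00]
[ 0.43590258 -0.33156197  0.08298234] [-0.37590749  0.63367065  0.13197426]
0.011903686531871216 [ 0.87248572  0.50682184 -0.71693403] [ 0.43554516 -0.33116996  0.08199928]
0.011675391273515634 [-0.22918859  0.38849563 -1.30582292] 7.1417
```

View pics/wrist3.png

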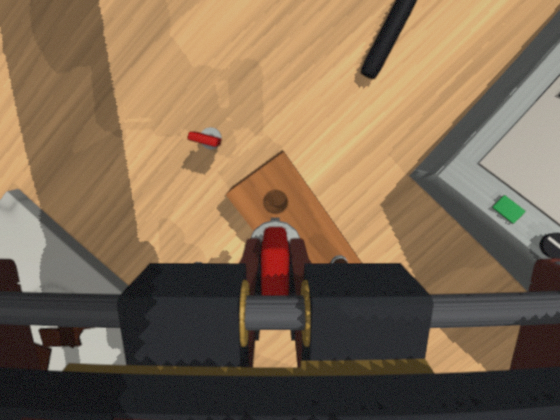

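Key in hand (gap 11.7 mm, about 1.2 N of weight). The empty hole is at (275,201) and the grip is centred between the fingers. Going to pre-insert.

```bash
cat >> h.py <<'E'
YW=.083
Rz=R.from_euler('z',YW).as_matrix()
XK=Rz@[np.cos(np.pi/6),0,.5];NK=Rz@[-.5,0,np.cos(np.pi/6)];YK=Rz@[0,1,0]
K=np.array([.5522,-.0603,.0947])
ML=frame(-NK,YK)
H=.034
E
python3 - <<'E'
from h import *; from bench import *
p=K+NK*(H+.028+.012)
up=p+np.array([-.02,-.02,.06])
move_to(up.tolist(),m2q(ML))
move_l(p.tolist(),speed=.1)
hold(.2)
s=state();print(s["time"],s["ee_pos"]-p,s["ft_force"],s["moment"],s["joint_pos"])
print("ori err",R.from_matrix(ML.T@q2m(s["ee_rot"])).as_rotvec())
for n in("wrist","side"):
    g=get_image(n);cv2.imwrite(f"pics/{n}4.png",g["frame"]);np.savez(f"{n}4.npz",**g)
u,v=proj(g,K)[0].astype(int);cv2.imwrite("pics/s4c.png",cv2.resize(g["frame"][v-60:v+60,u-75:u+75],None,fx=5,fy=5,interpolation=cv2.INTER_CUBIC))
E
```

```text
9.2 [ 0.00022851 -0.00029961  0.00096713] [-0.13093969 -0.69639443 -1.16790624] [-0.00593202  0.22150663  0.00833084] [-0.31752995 -0.61425234  2.02480336  0.20688416  1.24747771 -1.98852028]
ori err [ 6.70806217e-04 -1.28265538e-03  4.27038886e-05]
```

View pics/wrist4.png

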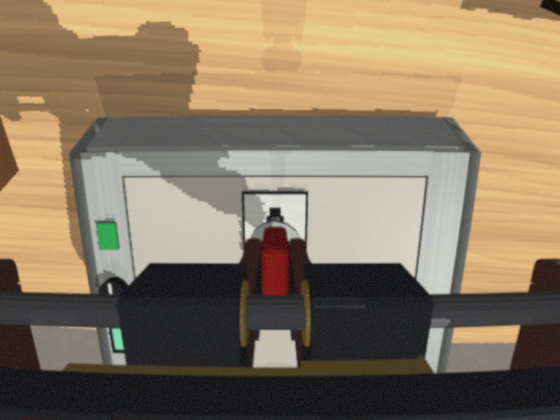

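View pics/s4c.png

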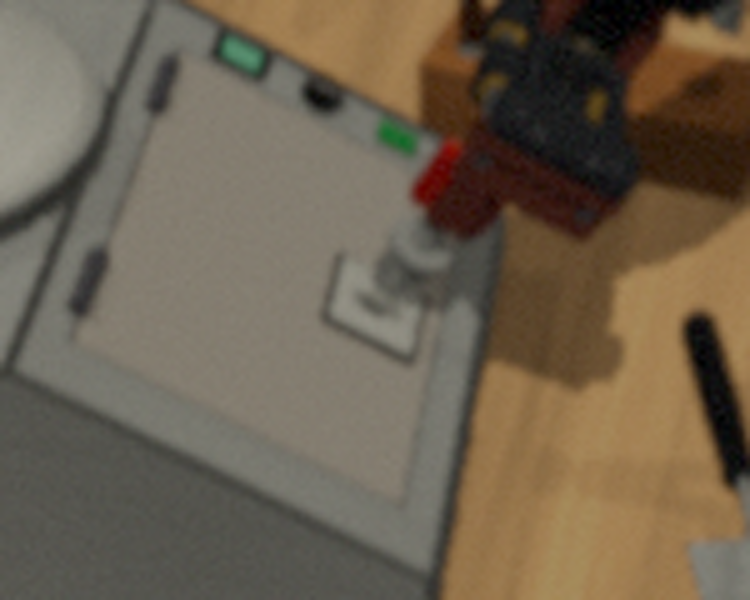

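Wrist view: slot, plate and key all share column about 275. The side crop shows the tip just above the slot. Inserting in small, force-checked steps.

Run:
```python
from h import *; from bench import *
s=state();f0=s["ft_force"]
d=.040
tgt=K+NK*(H+d)
for d in list(np.arange(.036,-.0041,-.002)):
    move_l((K+NK*(H+d)).tolist(),speed=.04)
    s=state();f=s["ft_force"]-f0;e=s["ee_pos"]-(K+NK*H)
    print("%.3f z=%.4f x=%.4f y=%.4f  F n%.1f x%.1f y%.1f"%(d,e@NK,e@XK,e@YK,f@NK,f@XK,f@YK))
    if f@NK>12 or max(abs(f@XK),abs(f@YK))>12: break
print(s["time"],s["finger_gap"])
```

```text
0.036 z=0.0356 x=-0.0003 y=0.0001  F n-0.6 x0.1 y-0.7
0.034 z=0.0338 x=-0.0001 y=0.0001  F n0.4 x0.7 y-0.4
0.032 z=0.0318 x=-0.0001 y=0.0001  F n0.2 x1.3 y-0.6
0.030 z=0.0298 x=-0.0001 y=0.0000  F n-0.1 x0.1 y0.2
0.028 z=0.0278 x=-0.0002 y=0.0001  F n0.6 x0.8 y-0.4
0.026 z=0.0258 x=-0.0002 y=0.0000  F n-0.0 x0.5 y-1.0
0.024 z=0.0238 x=-0.0001 y=0.0000  F n0.9 x0.2 y0.9
0.022 z=0.0218 x=-0.0001 y=0.0001  F n-0.8 x0.1 y-0.6
0.020 z=0.0198 x=-0.0001 y=0.0000  F n-0.5 x0.5 y-0.1
0.018 z=0.0178 x=-0.0002 y=0.0000  F n0.5 x0.6 y-0.8
0.016 z=0.0158 x=-0.0002 y=0.0001  F n0.1 x0.0 y-0.6
0.014 z=0.0138 x=-0.0001 y=0.0000  F n0.4 x-0.3 y-0.4
0.012 z=0.0118 x=-0.0001 y=0.0000  F n0.5 x1.6 y-0.1
0.010 z=0.0098 x=-0.0001 y=0.0001  F n-0.2 x0.7 y-0.0
0.008 z=0.0078 x=-0.0002 y=0.0000  F n0.1 x0.3 y-0.4
0.006 z=0.0058 x=-0.0002 y=0.0001  F n1.2 x0.6 y-0.5
0.004 z=0.0038 x=-0.0001 y=0.0000  F n-0.7 x0.3 y-0.8
0.002 z=0.0018 x=-0.0001 y=0.0000  F n0.1 x-0.2 y-0.2
-0.000 z=-0.0002 x=-0.0002 y=0.0001  F n-0.3 x-0.0 y-1.1
-0.002 z=-0.0010 x=0.0005 y=-0.0000  F n9.3 x-2.8 y0.0
-0.004 z=-0.0014 x=0.0011 y=-0.0001  F n23.1 x-8.4 y2.1
14.55 0.012105986099410842
```

The collar seated at the expected depth with no side load on the way in. Easing the push, then turning.

Run:
```python
from h import *; from bench import *
d=-.0012
P=K+NK*(H+d)
move_l(P.tolist(),speed=.02);hold(.3)
s=state();f=s["ft_force"];print("press",f@NK,f@XK,f@YK,s["time"])
m0=s["moment"]
for a in list(np.arange(.15,1.51,.15))+[1.56,1.61,1.66,1.71,1.76,1.80]:
    M=ML@R.from_euler('z',a).as_matrix()
    move_to(P.tolist(),m2q(M))
    s=state();f=s["ft_force"];e=s["ee_pos"]-(K+NK*H)
    act=R.from_matrix(ML.T@q2m(s["ee_rot"])).as_rotvec()[2]
    m=s["moment"]@NK
    print("%.2f act %.3f M %.3f | F n%.1f x%.1f y%.1f z=%.4f gap %.4f t%.2f"%(a,act,m,f@NK,f@XK,f@YK,e@NK,s["finger_gap"],s["time"]))
    if abs(m-m0@NK)>.7: break
```

```text
press 1.182694693093625 -0.4727959945098555 -0.6735073563433328 15.1417
0.15 act 0.146 M 0.010 | F n2.1 x-1.9 y-1.2 z=-0.0011 gap 0.0120 t15.41
0.30 act 0.294 M -0.079 | F n2.7 x-1.4 y-1.1 z=-0.0012 gap 0.0119 t15.68
0.45 act 0.443 M -0.180 | F n1.5 x-1.1 y0.0 z=-0.0013 gap 0.0118 t15.94
0.60 act 0.593 M -0.315 | F n1.7 x-1.0 y1.3 z=-0.0013 gap 0.0120 t16.21
0.75 act 0.742 M -0.125 | F n-0.3 x0.6 y2.0 z=-0.0012 gap 0.0119 t16.48
0.90 act 0.892 M 0.271 | F n-1.1 x2.1 y2.9 z=-0.0012 gap 0.0120 t16.74
1.05 act 1.044 M 0.158 | F n-2.4 x1.7 y3.6 z=-0.0012 gap 0.0125 t17.01
1.20 act 1.194 M 0.208 | F n-2.5 x3.6 y4.2 z=-0.0012 gap 0.0121 t17.27
1.35 act 1.343 M 0.289 | F n-3.9 x3.7 y3.0 z=-0.0012 gap 0.0124 t17.54
1.50 act 1.493 M 0.293 | F n-4.4 x5.4 y4.1 z=-0.0012 gap 0.0127 t17.81
1.56 act 1.553 M 0.480 | F n-4.7 x5.5 y3.8 z=-0.0012 gap 0.0128 t18.06
1.61 act 1.602 M 0.640 | F n-4.3 x5.0 y3.9 z=-0.0012 gap 0.0133 t18.31
1.66 act 1.652 M 0.697 | F n-5.3 x4.3 y3.3 z=-0.0012 gap 0.0132 t18.56
1.71 act 1.702 M 0.671 | F n-4.6 x5.5 y4.8 z=-0.0012 gap 0.0130 t18.81
1.76 act 1.752 M 0.584 | F n-5.1 x6.5 y3.8 z=-0.0012 gap 0.0135 t19.06
1.80 act 1.792 M 0.667 | F n-4.9 x5.8 y3.8 z=-0.0012 gap 0.0131 t19.31
```

Run:
```python
from h import *; from bench import *
for n in("wrist","side"):
    g=get_image(n);cv2.imwrite(f"pics/{n}5.png",g["frame"]);np.savez(f"{n}5.npz",**g)
    u,v=proj(g,K+NK*.03)[0].astype(int);v=max(v,60);print(u,v);cv2.imwrite(f"pics/{n[0]}5c.png",cv2.resize(g["frame"][v-60:v+60,u-75:u+75],None,fx=5,fy=5,interpolation=cv2.INTER_CUBIC))
```

```text
275 262
281 210
```

View pics/w5c.png

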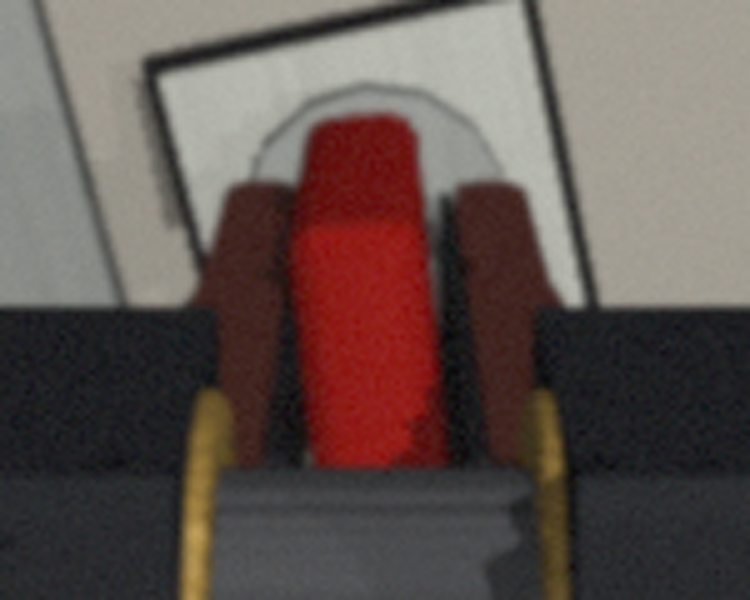

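View pics/s5c.png

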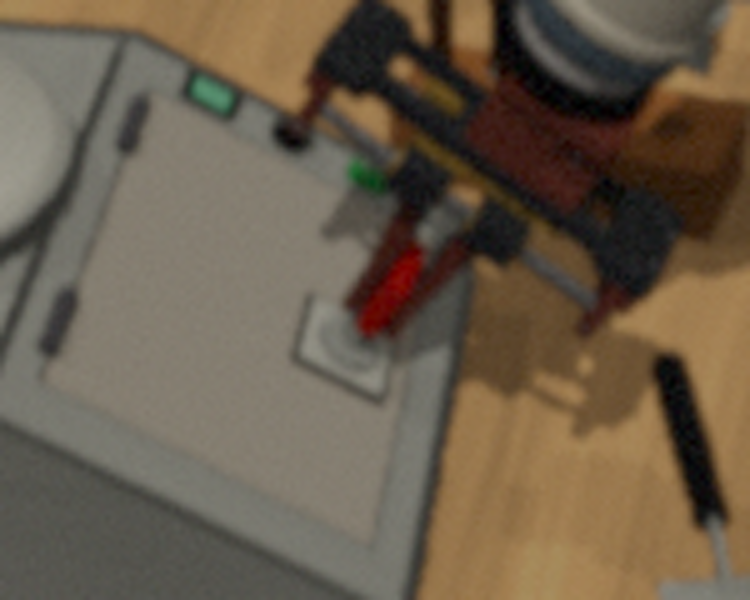

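The key turned with the jaws, with only about 4° of slip, and the torque plateau shows it against the stop. Easing the twist slightly, checking IK along the arc, then drawing the hatch up.

```bash
cat >> h.py <<'E'
HG=K+.130*XK-.004*NK
A=1.73
def pose(th,d=-.0008,a=A):
    Q=R.from_rotvec(YK*th).as_matrix()
    return HG+Q@(K+NK*(H+d)-HG), Q@ML@R.from_euler('z',a).as_matrix(),Q
E
python3 - <<'E'
from h import *; from bench import *
bad=[th for th in np.arange(0,.87,.05) if inverse_kinematics(pose(th)[0].tolist(),m2q(pose(th)[1])) is None]
print("bad",bad,HG)
if not bad:
  p,M,_=pose(0);move_l(p.tolist(),speed=.02,orientation=m2q(M))
  for th in np.arange(.05,.41,.05):
    p,M,Q=pose(th);move_l(p.tolist(),speed=.06,orientation=m2q(M))
    s=state();f=Q.T@s["ft_force"]
    print("%.2f F n%.1f x%.1f y%.1f gap %.4f t%.2f err %s"%(th,f@NK,f@XK,f@YK,s["finger_gap"],s["time"],np.round((s["ee_pos"]-p)*1e3,1)))
    if np.linalg.norm(f)>45: break
  for n in("wrist","side"):
    g=get_image(n);cv2.imwrite(f"pics/{n}6.png",g["frame"]);np.savez(f"{n}6.npz",**g)
E
```

```text
bad [] [ 0.66638885 -0.0508005   0.1562359 ]
0.05 F n0.3 x3.7 y3.5 gap 0.0124 t19.93 err [0.9 0.3 1. ]
0.10 F n-0.1 x5.2 y2.9 gap 0.0121 t20.19 err [0.9 0.3 0.9]
0.15 F n-0.3 x4.7 y4.0 gap 0.0125 t20.46 err [1.  0.3 0.8]
0.20 F n-0.8 x5.1 y3.3 gap 0.0119 t20.73 err [1.1 0.3 0.7]
0.25 F n-1.9 x5.6 y2.9 gap 0.0121 t20.99 err [1.1 0.3 0.5]
0.30 F n-2.1 x5.2 y2.4 gap 0.0125 t21.26 err [1.1 0.3 0.2]
0.35 F n-2.4 x5.4 y3.3 gap 0.0120 t21.52 err [ 1.1  0.3 -0.1]
0.40 F n-2.8 x4.9 y1.8 gap 0.0123 t21.79 err [ 1.1  0.2 -0.4]
```

View pics/side6.png

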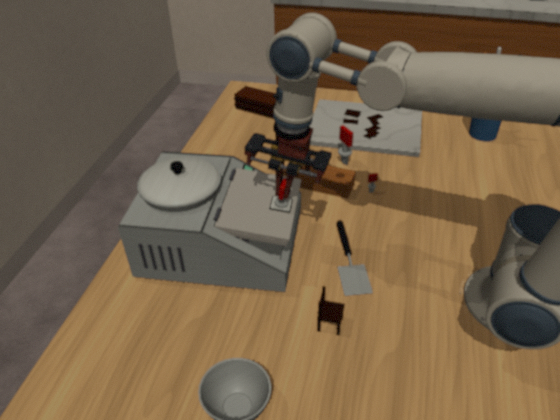

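The hatch is following: in the side view its lower edge has lifted, with the key at (283,190). Continuing to the stop.

Run:
```python
from h import *; from bench import *
for th in list(np.arange(.45,.81,.05))+[.82,.84,.86]:
    p,M,Q=pose(th);move_l(p.tolist(),speed=.06,orientation=m2q(M))
    s=state();f=Q.T@s["ft_force"]
    print("%.2f F n%.1f x%.1f y%.1f gap %.4f t%.2f err %s"%(th,f@NK,f@XK,f@YK,s["finger_gap"],s["time"],np.round((s["ee_pos"]-p)*1e3,1)))
    if np.linalg.norm(f)>35: break
hold(.2)
for n in("wrist","side"):
    g=get_image(n);cv2.imwrite(f"pics/{n}7.png",g["frame"]);np.savez(f"{n}7.npz",**g)
```

```text
0.45 F n-3.8 x5.5 y2.4 gap 0.0119 t22.16 err [ 1.   0.3 -0.7]
0.50 F n-4.3 x5.6 y2.6 gap 0.0122 t22.43 err [ 0.9  0.2 -0.9]
0.55 F n-4.1 x5.5 y1.8 gap 0.0118 t22.69 err [ 0.9  0.2 -1.1]
0.60 F n-5.2 x5.9 y2.8 gap 0.0125 t22.96 err [ 0.7  0.2 -1.2]
0.65 F n-5.3 x5.1 y2.7 gap 0.0124 t23.23 err [ 0.6  0.2 -1.2]
0.70 F n-5.6 x5.9 y2.8 gap 0.0127 t23.49 err [ 0.6  0.2 -1.2]
0.75 F n-6.2 x7.1 y2.4 gap 0.0124 t23.76 err [ 0.5  0.2 -1.1]
0.80 F n-5.5 x6.1 y3.8 gap 0.0124 t24.02 err [ 0.4  0.2 -1.1]
0.82 F n-6.6 x7.1 y2.9 gap 0.0124 t24.27 err [ 0.3  0.2 -1.2]
0.84 F n-5.9 x6.9 y3.5 gap 0.0123 t24.52 err [ 0.3  0.2 -1.2]
0.86 F n-6.0 x6.4 y2.7 gap 0.0122 t24.77 err [ 0.2  0.2 -1.2]
```

View pics/side7.png

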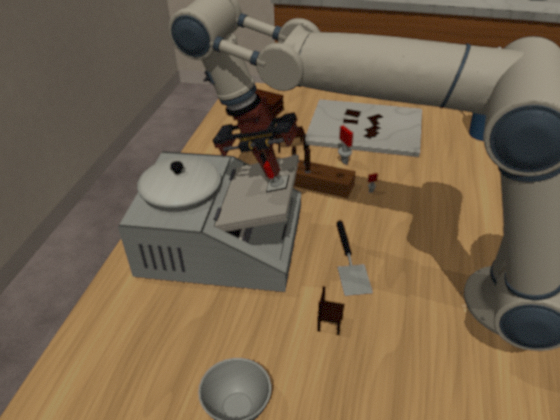

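View pics/wrist7.png

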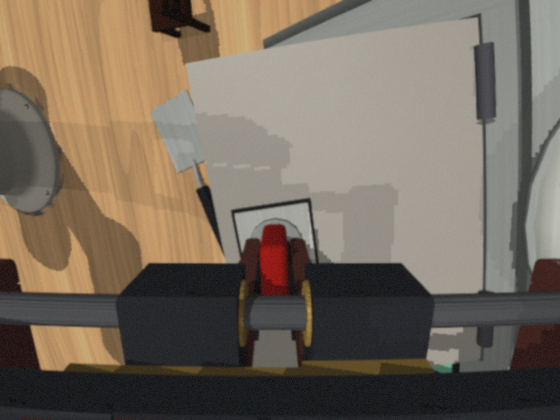

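Wrist view: the hatch is raised and the plate is at (275,225) under the key. I'll measure the actual hatch angle from depth.

```bash
cat >> h.py <<'E'
def hatchangle(g,box):
    c=cloud(g);u0,u1,v0,v1=box;P=c[v0:v1,u0:u1].reshape(-1,3)
    for _ in range(4):
        mu=P.mean(0);n=np.linalg.svd(P-mu,full_matrices=False)[2][2];n*=np.sign(n[2]);r=(P-mu)@n;P=P[abs(r)<max(2*r.std(),.0005)]
    return np.arctan2(n@XK,n@NK),n@YK,r.std(),mu,n
E
python3 - <<'E'
from h import *
g=dict(np.load("wrist7.npz"))
r=hatchangle(g,(330,470,80,250));print(r)
c=cloud(g);th=r[0]
for uv in((245,220),(300,215),(275,222),(305,225),(275,210)):
    p=c[uv[1],uv[0]];print(uv,p,"above panel",(p-r[3])@r[4])
E
```

```text
(np.float64(0.8428350437577322), np.float64(-0.0014463318148262227), np.float64(0.0005344976583051364), array([ 0.61578059, -0.02097091,  0.17232255]), array([0.31288068, 0.02457757, 0.94947439]))
(245, 220) [ 0.52807317 -0.04558397  0.20574595] above panel 0.0036877772889071275
(300, 215) [ 0.5595477  -0.04478936  0.19579513] above panel 0.004107036266314936
(275, 222) [ 0.54696183 -0.04642208  0.20541434] above panel 0.009262224927340546
(305, 225) [ 0.56223083 -0.0510085   0.19565615] above panel 0.004661719338582654
(275, 210) [ 0.54540389 -0.04085284  0.19953916] above panel 0.003333321434594051
```

Hatch at 0.843 rad and the collar flush on the plate. Releasing and backing off.

Run:
```python
from h import *; from bench import *
gripper_open();hold(.2)
s=state();Mx=q2m(s["ee_rot"]);print(s["finger_gap"],s["ft_force"])
move_l((s["ee_pos"]-Mx[:,2]*.10).tolist(),speed=.1)
hold(.3)
for n in("wrist","side"):
    g=get_image(n);cv2.imwrite(f"pics/{n}8.png",g["frame"]);np.savez(f"{n}8.npz",**g)
print(state()["time"],state()["ee_pos"])
```

```text
0.08792796028797899 [-0.32266181 -0.467534    0.26786869]
28.05 [ 0.58914741 -0.05719617  0.32861271]
```

View pics/wrist8.png

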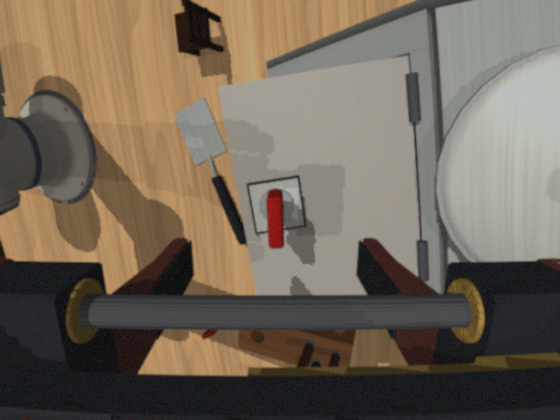

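View pics/side8.png

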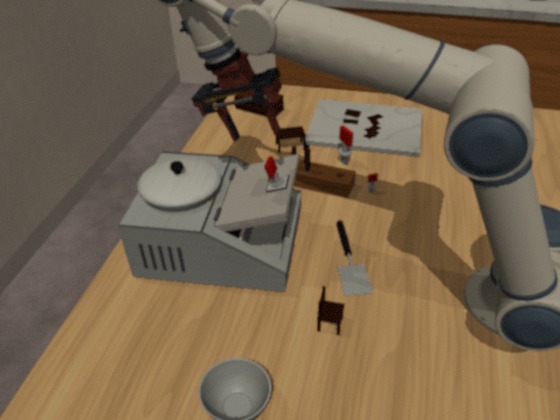

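Run:
```python
from h import *
g=dict(np.load("wrist8.npz"));f=g["frame"].astype(int)
r=hatchangle(g,(320,400,90,230));print("hatch",r[:3]);n=r[4];th=r[0]
Q=R.from_rotvec(YK*th).as_matrix();k=HG+Q@(K-HG);xk=Q@XK;yk=Q@YK
m=(f[...,2]>120)&(f[...,1]<80)&(f[...,0]<80);m[:170]=0;m[260:]=0
v,u=np.where(m);o=toworld(g,np.zeros((1,3)));d=toworld(g,rays(g,np.c_[u,v]))-o
top=k+n*.061
P=o+d*(((top-o)@n)/(d@n))[:,None]-top
q=np.c_[P@xk,P@yk];w,V=np.linalg.eigh(np.cov(q.T))
a=-np.arctan2(V[1,1],V[0,1]);print("key turn (cw)",a%np.pi,"top offset x,y mm",q.mean(0)*1e3,"size",np.sqrt(12*w)*1e3)
c=cloud(g);print("top face height over mouth",np.median(((c[v,u]-k)@n)))
```

```text
hatch (np.float64(0.8431927328187796), np.float64(-0.0019194018049233587), np.float64(0.0005820418769038797))
key turn (cw) 1.696761690253366 top offset x,y mm [-0.84942118  2.12267719] size [ 8.94500377 37.17474139]
top face height over mouth 0.06084404312176836
```

```bash
python3 -c "
from bench import *
job_done();print(state()['time'])"
```

```text
the job is handed in; nothing more can be done
the job is handed in; nothing more can be done
```

I took the middle-sized key from the block, pushed it fully home, turned it clockwise to its stop, drew the hatch up with it, and released the key. I then backed the gripper off 100 mm and handed in at about 28 s of the 59 s allowed.

Last checks, taken from the final wrist camera image after release:
- **Hatch:** open at 0.843 rad, against the stop at 0.85.
- **Key turn:** 1.70 rad, which is the 1.57 stop plus the key's 0.13 play. I could not read the lock angle directly.
- **Key seating:** the grip top sits 60.8 mm above the keyhole mouth (61 nominal), about 2 mm off centre. That is a tilt of about 0.04 rad at most.
- **Bystanders:** the chair, spatula and bowl look unmoved in the side view. I did not measure their shifts.

- **Key slip:** the key slipped about 4° in the jaws near the end of the turn.
- **Pull force:** the wrist force while drawing the hatch read about 6 N instead of the expected 12 N. The hatch still opened to the measured angle.

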